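# Slide a sharpening stone home in its board

### The job

Pick up the two-tone sharpening stone and lay it flat on the plain half of the sharpening board, lengthwise with the empty pocket. Without lifting it off again, slide it sideways across the board until it drops into the pocket and sits flat on the bottom, then let go. The stone is brittle: rest it and slide it lightly, never lean on it or ram it into the pocket's edges, and leave the oil bottle, honing guide, toy frame and chisel where they are.

Things in the scene. Friction and masses are not known exactly. Their poses are not given: they have to be found in the camera images.
- stone: the sharpening stone, a block 150 (x) x 50 (y) x 25 (z) mm, dark grey below and brick red above, 0.3 to 0.55 kg, loose, lying flat on the bench; origin at the centre of its underside, x along its length, z up. Either way round fits the pocket
- board: the sharpening board, fixed in place on rubber feet that give 0.1 mm per N: a level dark base slab 200 (x) x 250 (y) x 18 mm with a pale top plate 184 x 190 x 6 mm screwed on, its face 28 mm above the bench. Origin at the centre of the slab's underside, 4 mm above the bench, z up. The screws run in slots: where the plate and its pocket are set along y is not measured, only seen or felt
- pocket_limit (a point): a point on the slab, (0, 30, 18) mm in the board's frame, at the height of the pocket's floor: the real pocket's centre lies 4 to 30 mm beyond it along +y (board's frame), at the same x and z. The pocket is 155 (x) x 53 (y) mm, cut 6 mm deep with square edges right through the plate; its floor is the slab, 22 mm above the bench. The plate's strip beyond it at +y is 23 mm wide
- plain_half (a point): middle of the plain half of the board's face with the plate about mid-range (it may be set up to 15 mm either way), at (0, -38.5, 24) mm in the board's frame; +y points across to the pocket. The plain half is 113 mm wide in y, from the pocket's near edge (mid-range y = +18 mm) to the plate's edge (mid-range y = -95 mm)
- oil: bystander: yellow oil bottle with a red cap, 48 mm diameter, 125 mm tall, loose; origin at the centre of its foot
- guide: bystander: aluminium honing guide with a brass knob, about 52 x 98 x 30 mm, loose; origin at the centre of its underside
- toyframe: bystander: pale wooden toy frame with dowel holes, 150 (x) x 90 (y) x 28 mm, loose; origin at the centre of its underside
- chisel: bystander: chisel with a red handle, 255 mm long along x with the blade towards +x, 25 mm high, loose; origin under its ferrule
There are look-alikes about, which are no part of the job. Several things look just like the stone: the one meant starts farthest to the robot's left.

How it is judged:
By the outcome, as a careful person would: the job done as asked, in the order asked, and still so for the second after the job is handed in, with the robot touching nothing.
It also fails if it takes over 69 s, if anything falls off the work surface, if the arm or the gripper's body presses on something with over 40 N, if the wrist force passes 120 N, or if a joint passes its speed limit or range.

### The arm

A 6-joint arm with a two-finger parallel gripper is mounted at the origin on the work surface. World frame = base frame: x ahead of the robot, y to its left, z up, the work surface at z = 0. Lengths are in mm, angles in rad, forces in N, time in s.
With the tool pointing down it reaches from about 400 to 825 mm from the base axis. Payload 7 kg.
Tool frame: the origin (TCP) lies at the very end of the fingers, on their centre line; the grasp point (between the pads) lies 19 mm behind it; z points along the fingers, y is the direction in which the jaws open and shut (so a half turn about z gives the same grasp; the last joint's range is limited). The gripper opens to 88 mm and grips with 3 to 60 N. Pads are 19 mm wide; open, the fingers measure 130 mm over their backs; the gripper's body (78 mm by 193 mm) begins 47 mm behind the grasp point.
Start: joints at [-0.818, 0.359, 0.012, 0, -1.224, -0.288], TCP at [302.536, -603.38, 226.561] pointing down, gripper open.
Joint ranges: [-3.07, 3.07], [-1.43, 2.12], [-1.02, 1.25], [-3.03, 1.67], [-3.05, -0], [-3.03, 3.03]. Speed limits (rad/s): [2.39, 2.39, 3.01, 3.14, 3.14, 3.14].

### API

Orientations are given as a unit quaternion [x, y, z, w].
In Python, from plant import bot gives the robot as it stands. Calls block until the motion is done:
- bot.move_ptp(position, orientation): joint-space move of the TCP to a pose.
- bot.line_to(position, velocity=150, ori=None): straight line of the TCP; ori=None keeps the orientation; velocity is the mean speed in mm/s.
- bot.move_joints(angles): joint-space move.
- bot.move_gripper(opening, force=None): finger opening in mm; force is the grip in N (None keeps the last); returns when the fingers have stopped.
- bot.pause(seconds).
- bot.solve_ik(position, orientation): joint angles nearest the present ones, or None.
- bot.read_state(): the state.
- bot.camera(name): name is "side" or "top" or "wrist"; returns the picture (384x512x3 uint8, red, green, blue); there is no depth.
- bot.get_calibration(name): a dict with "fx", "fy", "cx", "cy" (pixels), "view" (4x4, takes a point from world to camera coordinates); the wrist camera has in their place "T_tool_cam" (4x4, takes a point from camera to tool coordinates, whose origin is the TCP and whose axes are the flange's). Camera axes: x right, y up, looking along -z (the intrinsics and any distortion apply to the point x, -y, -z); pixel columns grow to the right and rows downward; lengths in mm; the calibration is good to about 2 mm. The wrist camera is an equidistant fisheye: a pixel r from the principal point sees the ray r / f radians off the axis. A picture is of the moment at which its call begins: read the wrist's pose just before it. get_calibration takes no time and is no camera call.
A pose or a line that the arm cannot do raises bot.Unreachable and nothing moves.
- bot.close_job(): hands the job in, once; it reports no verdict.
The state is a dict: "t": time; "joint_pos": joint angles; "qvel": joint speeds; "tau": joint torques, N m; "tcp_pos": TCP position; "eef_rot": TCP orientation; "contact_force": force on the tool from outside, world axes, zero at the start; "moment": the same for the moment, N m; "width": finger opening in mm.
Only numpy, scipy, OpenCV 4.12 (cv2) and the standard library are available. Lean on these libraries where they do the work, as an engineer would, in place of code of your own. Each camera call takes 0.05 s, during which the arm holds its last target.

## Working session

There is one attempt and no reset: what is moved stays moved. The work goes in short steps, each a Python script; the robot and the scene stay as the last script left them, time stands still between calls to the robot, and variables do not carry over. Pictures are saved under pics/ and viewed, and the job is handed in when it is done.

```bash
ls; mkdir -p pics; python3 - <<'E'
from plant import bot
import cv2,numpy as np
s=bot.read_state(); print(s)
for n in ["side","top","wrist"]:
    im=bot.camera(n); cv2.imwrite(f"pics/{n}0.png",im[:,:,::-1])
    c=bot.get_calibration(n); print(n,{k:(np.round(v,4).tolist() if hasattr(v,'shape') or isinstance(v,list) else v) for k,v in c.items()})
E
```

```text
pics
{'t': 0.0, 'joint_pos': array([-8.17896743e-01,  3.59356458e-01,  1.10862977e-02, -3.56949911e-04,
       -1.22408737e+00, -2.88125036e-01]), 'qvel': array([ 1.17722617e-04, -7.06014506e-04, -9.46292912e-05,  7.82087582e-04,
        6.81139445e-06,  9.05554151e-04]), 'tau': array([ 1.22973674e-03, -5.82723927e+01,  2.93067133e+01,  6.99730128e+00,
        6.97033349e-03, -1.65691481e-04]), 'tcp_pos': array([ 302.33385273, -602.97534839,  225.65307364]), 'eef_rot': array([-2.30242063e-01,  9.73133061e-01,  7.60675139e-04, -2.42627375e-04]), 'contact_force': array([0.06116513, 0.10833255, 1.00206673]), 'moment': array([-0.0350727 , -0.01742633, -0.03078132]), 'width': 87.36587590885443}
side {'fx': 400.9072687379352, 'fy': 400.9072687379352, 'cx': 255.40545576507824, 'cy': 192.69510185414055, 'view': [[-0.9801, -0.1985, -0.0061, 513.5486], [0.1364, -0.6954, 0.7056, -150.6753], [-0.1443, 0.6907, 0.7086, -1092.6638], [0.0, 0.0, 0.0, 1.0]]}
top {'fx': 429.7481865803473, 'fy': 429.7481865803473, 'cx': 257.193575369436, 'cy': 192.86632027998797, 'view': [[0.0036, -1.0, 0.0001, -57.3048], [0.9971, 0.0036, 0.0759, -545.5724], [-0.0759, -0.0001, 0.9971, -1498.3833], [0.0, 0.0, 0.0, 1.0]]}
wrist {'fx': 297.3186396354542, 'fy': 297.3186396354542, 'cx': 255.80254628088883, 'cy': 194.33121471956872, 'T_tool_cam': [[0.0012, 0.9695, 0.245, 66.3186], [1.0, -0.0011, -0.0005, 0.4548], [-0.0002, 0.245, -0.9695, -158.2424], [0.0, 0.0, 0.0, 1.0]]}
```

View pics/side0.png

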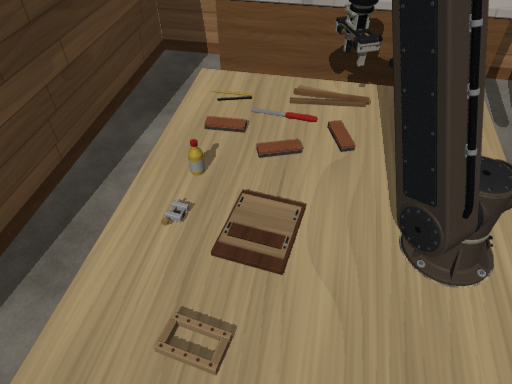

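View pics/top0.png

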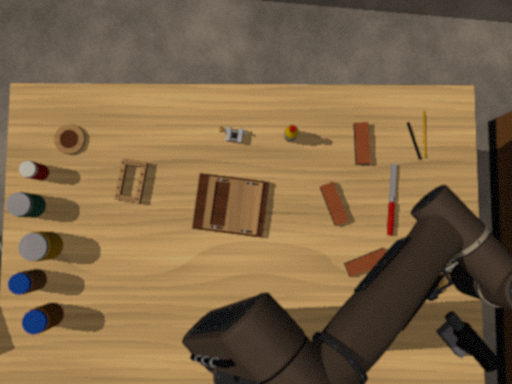

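View pics/wrist0.png

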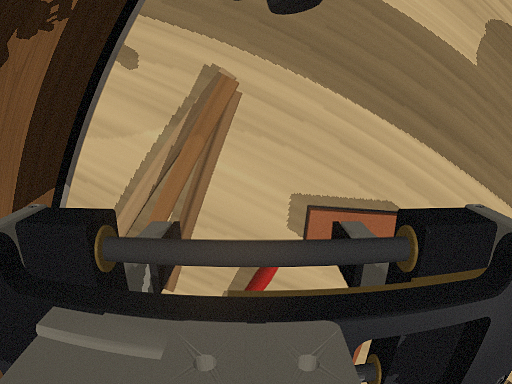

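Candidates for the stone in the top view, all brick-red blocks, are (336,204), (362,143) and (368,262). Robot's left (+y) is towards smaller columns, so (336,204) is the one meant. I'll check it in a close crop and measure it along with the board.

```bash
cat > h.py <<'E'
from plant import bot
import cv2,numpy as np
def ray(c,u,v):
    R=c['view'][:3,:3];t=c['view'][:3,3]
    d=np.array([(u-c['cx'])/c['fx'],-(v-c['cy'])/c['fy'],-1.0])
    return -R.T@t, R.T@d
def onplane(c,u,v,z):
    o,d=ray(c,u,v); return o+d*(z-o[2])/d[2]
def proj(c,p):
    q=np.array(c['view'])[:3,:3]@p+np.array(c['view'])[:3,3]
    return c['cx']+c['fx']*q[0]/-q[2], c['cy']-c['fy']*q[1]/-q[2]
def calib(n):
    c=dict(bot.get_calibration(n)); 
    for k in('view','T_tool_cam'):
        if k in c:c[k]=np.array(c[k],float)
    return c
E
python3 - <<'E'
from h import *
for n in ['top','side']:
    c=calib(n); im=cv2.imread(f'pics/{n}0.png'); hsv=cv2.cvtColor(im,cv2.COLOR_BGR2HSV)
    for (u,v) in ([(336,204),(362,143),(368,262)] if n=='top' else []): print(hsv[v,u],im[v,u])
    m=((hsv[...,0]<10)|(hsv[...,0]>172))&(hsv[...,1]>110)&(hsv[...,2]>60)
    m=m.astype(np.uint8)*255
    cs,_=cv2.findContours(m,cv2.RETR_EXTERNAL,cv2.CHAIN_APPROX_NONE)
    for k in cs:
        if cv2.contourArea(k)>150:
            r=cv2.minAreaRect(k); b=cv2.boxPoints(r)
            P=np.array([onplane(c,*p,25)[:2] for p in b]); 
            print(n,np.round(r[0]),cv2.contourArea(k),'ctr',P.mean(0).round(1),'sides',[np.linalg.norm(P[i]-P[i-1]).round(1) for i in range(4)],'ang',[np.degrees(np.arctan2(*(P[i]-P[i-1])[::-1])).round(1) for i in range(2)])
t=cv2.imread('pics/top0.png'); s=cv2.imread('pics/side0.png')
a=cv2.resize(t[150:260,170:400],None,fx=3.4,fy=3.4,interpolation=cv2.INTER_CUBIC)
b=cv2.resize(s[120:280,190:370],None,fx=3.7,fy=3.7,interpolation=cv2.INTER_CUBIC)
cv2.imwrite('pics/ctop.png',a);cv2.imwrite('pics/cside.png',b)
E
```

```text
[ 10 190 126] [ 32  63 126]
[ 10 181 127] [ 37  67 127]
[ 11 191 128] [ 32  67 128]
top [390. 218.] 176.0 ctr [ 457.2 -523.2] sides [np.float64(22.7), np.float64(116.5), np.float64(22.8), np.float64(116.5)] ang [np.float64(86.6), np.float64(-4.7)]
side [301. 117.] 158.5 ctr [ 455.7 -510. ] sides [np.float64(116.2), np.float64(41.5), np.float64(118.5), np.float64(40.6)] ang [np.float64(-3.8), np.float64(-86.4)]
```

View pics/ctop.png

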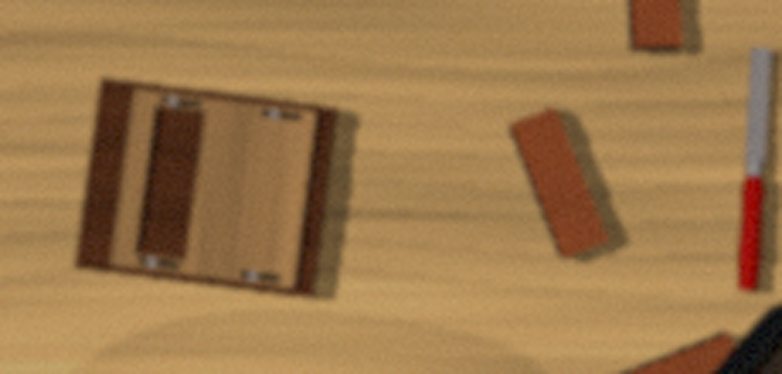

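View pics/cside.png

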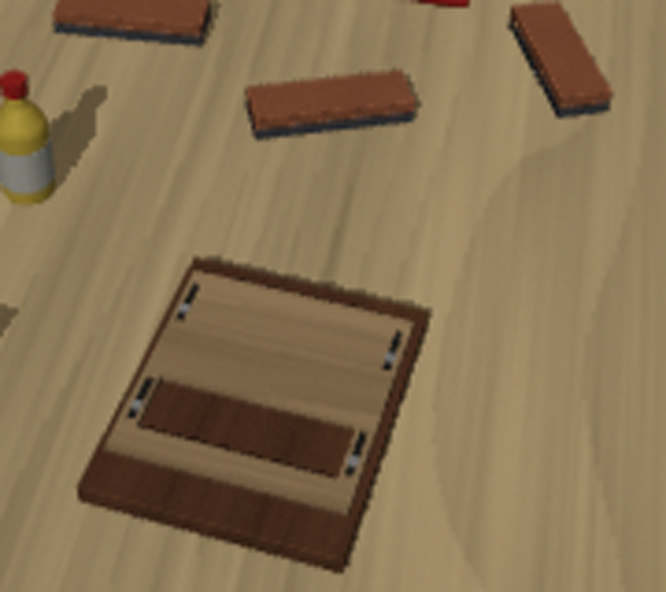

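The crops show the chosen stone at top (336,204), side (280,148), red over dark grey. The board's pocket is at top (221,203), on its +y side. Next I'll measure both.

```bash
cat > meas.py <<'E'
from h import *
def rep(n,im,box,lo,hi,z,vmax=None,show=True):
    c=calib(n); hsv=cv2.cvtColor(im,cv2.COLOR_BGR2HSV)
    u0,v0,u1,v1=box
    m=cv2.inRange(hsv,lo,hi); k=np.zeros_like(m);k[v0:v1,u0:u1]=m[v0:v1,u0:u1]
    cs,_=cv2.findContours(k,cv2.RETR_EXTERNAL,cv2.CHAIN_APPROX_NONE)
    k=max(cs,key=cv2.contourArea)
    # rectify to plane, then minAreaRect in mm
    P=np.array([onplane(c,*p[0],z)[:2] for p in k],np.float32)
    r=cv2.minAreaRect(P); b=cv2.boxPoints(r)
    e=b[1]-b[0] if np.linalg.norm(b[1]-b[0])>np.linalg.norm(b[2]-b[1]) else b[2]-b[1]
    print(n,'ctr',np.round(r[0],1),'size',np.round(sorted(r[1]),1),'long ang',np.degrees(np.arctan2(e[1],e[0])).round(1)%180)
    return k
E
python3 - <<'E'
from meas import *
t=cv2.imread('pics/top0.png'); s=cv2.imread('pics/side0.png')
red=((5,140,85),(14,255,255))
h=cv2.cvtColor(t,cv2.COLOR_BGR2HSV)
for p in [(221,203),(200,203),(240,203),(266,210),(330,150),(350,215)]: print(p,h[p[1],p[0]])
h=cv2.cvtColor(s,cv2.COLOR_BGR2HSV)
for p in [(257,236),(245,253),(265,212),(280,148)]: print('s',p,h[p[1],p[0]])
rep('top',t,(315,175,360,235),*red,25)
rep('side',s,(250,135,310,162),*red,25)
dark=((0,90,0),(14,255,95))
rep('top',t,(185,165,275,245),(0,100,0),(13,255,100),22)
E
```

```text
(221, 203) [ 13 209  72]
(200, 203) [ 12 179  80]
(240, 203) [ 16 132 137]
(266, 210) [ 17 129  95]
(330, 150) [ 17 127 173]
(350, 215) [ 17 125 102]
s (257, 236) [ 10 160  67]
s (245, 253) [ 10 154  63]
s (265, 212) [ 17 106 123]
s (280, 148) [ 10 156 111]
top ctr [ 509.8 -326.5] size [ 55.8 152.3] long ang 21.2
side ctr [ 506.6 -320.1] size [ 57.8 148.7] long ang 21.1
top ctr [505.4  77.5] size [ 49.5 160.5] long ang 172.4
```

```bash
cat >> h.py <<'E'
from scipy.spatial.transform import Rotation as Rn
def quat(hdeg):
    h=np.radians(hdeg);c,s=np.cos(h),np.sin(h)
    return Rn.from_matrix(np.array([[c,s,0],[s,-c,0],[0,0,-1.]])).as_quat()
def wsnap(name):
    s=bot.read_state(); im=bot.camera('wrist')
    cv2.imwrite(f'pics/{name}.png',im[:,:,::-1]); np.savez(f'pics/{name}.npz',p=s['tcp_pos'],q=s['eef_rot'])
    return s
def wplane(name,uv,z):
    d=np.load(f'pics/{name}.npz'); c=calib('wrist'); R=Rn.from_quat(d['q']).as_matrix(); T=c['T_tool_cam']
    uv=np.atleast_2d(np.asarray(uv,float)); x=(uv-[c['cx'],c['cy']]); r=np.linalg.norm(x,axis=1); th=r/c['fx']
    n=x/np.maximum(r,1e-9)[:,None]
    dc=np.c_[n[:,0]*np.sin(th),-n[:,1]*np.sin(th),-np.cos(th)]
    dw=dc@(R@T[:3,:3]).T; o=R@T[:3,3]+d['p']
    return (o+dw*((z-o[2])/dw[:,2])[:,None])[:,:2]
def st():
    s=bot.read_state(); print('t',round(s['t'],2),'tcp',s['tcp_pos'].round(2),'F',s['contact_force'].round(2),'M',s['moment'].round(2),'w',round(s['width'],2)); return s
E
python3 - <<'E'
from h import *
bot.move_ptp([575,-297,170],quat(201)); st(); wsnap('w1'); print(bot.read_state()['joint_pos'])
E
```

```text
t 1.68 tcp [ 574.65 -297.84  170.22] F [ 0.02 -0.46 -0.82] M [ 0.    0.03 -0.07] w 87.8
[-1.77588755e-01  3.52126394e-01 -1.30768423e-01  1.31359738e-04
 -1.08768682e+00 -1.02798058e+00]
```

View pics/w1.png

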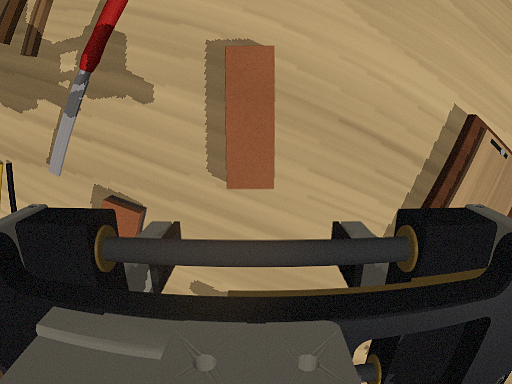

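The wrist picture shows the stone in full at columns 226–274, rows 45–188. Now I'll measure it and look at the board from a matching pose.

```bash
cat >> h.py <<'E'
def wrect(name,box,lo,hi,z):
    im=cv2.imread(f'pics/{name}.png'); hsv=cv2.cvtColor(im,cv2.COLOR_BGR2HSV)
    u0,v0,u1,v1=box; m=cv2.inRange(hsv,lo,hi); k=np.zeros_like(m);k[v0:v1,u0:u1]=m[v0:v1,u0:u1]
    k=cv2.morphologyEx(k,cv2.MORPH_CLOSE,np.ones((3,3)))
    cs,_=cv2.findContours(k,cv2.RETR_EXTERNAL,cv2.CHAIN_APPROX_NONE); k=max(cs,key=cv2.contourArea)
    P=wplane(name,k[:,0,:],z).astype(np.float32); r=cv2.minAreaRect(P); b=cv2.boxPoints(r)
    e=b[1]-b[0] if np.linalg.norm(b[1]-b[0])>np.linalg.norm(b[2]-b[1]) else b[2]-b[1]
    a=np.degrees(np.arctan2(e[1],e[0]))%180
    print(name,'ctr',np.round(r[0],1),'size',np.round(sorted(r[1]),1),'ang',a.round(2)); return np.array(r[0]),a,P,k
E
python3 - <<'E'
from h import *
wrect('w1',(200,20,300,200),(3,130,90),(14,255,255),25)
# view board
h=172.4; d=np.array([np.cos(np.radians(h)),np.sin(np.radians(h))])
p=np.array([505,60])-70*d
bot.move_ptp([p[0],p[1],170],quat(h)); st(); wsnap('w2')
E
```

```text
w1 ctr [ 510.5 -328.7] size [ 49.8 148.9] ang 21.14
t 3.04 tcp [574.57  49.98 170.07] F [-0.42 -0.74  0.8 ] M [-0.11 -0.01  0.02] w 87.67
```

View pics/w2.png

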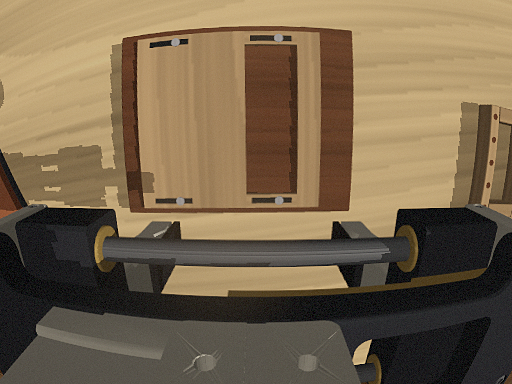

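```bash
python3 - <<'E'
from h import *
im=cv2.imread('pics/w2.png'); hsv=cv2.cvtColor(im,cv2.COLOR_BGR2HSV)
g=cv2.cvtColor(im,cv2.COLOR_BGR2GRAY)
for v in (70,120,170): print(v,[(u,int(g[v,u])) for u in range(240,304)][::1])
c=g[:,272]; print([(v,int(c[v])) for v in list(range(38,52))+list(range(186,202))])
E
```

```text
70 [(240, 145), (241, 139), (242, 145), (243, 147), (244, 148), (245, 60), (246, 69), (247, 72), (248, 68), (249, 75), (250, 71), (251, 67), (252, 76), (253, 70), (254, 68), (255, 70), (256, 72), (257, 68), (258, 73), (259, 69), (260, 72), (261, 68), (262, 73), (263, 66), (264, 71), (265, 68), (266, 69), (267, 70), (268, 73), (269, 75), (270, 69), (271, 69), (272, 66), (273, 75), (274, 72), (275, 72), (276, 70), (277, 65), (278, 72), (279, 71), (280, 69), (281, 73), (282, 74), (283, 72), (284, 65), (285, 70), (286, 67), (287, 72), (288, 74), (289, 76), (290, 44), (291, 49), (292, 48), (293, 53), (294, 57), (295, 46), (296, 48), (297, 107), (298, 141), (299, 142), (300, 143), (301, 140), (302, 143), (303, 140)]
120 [(240, 133), (241, 130), (242, 135), (243, 140), (244, 147), (245, 121), (246, 71), (247, 73), (248, 72), (249, 75), (250, 76), (251, 76), (252, 73), (253, 69), (254, 72), (255, 72), (256, 74), (257, 76), (258, 70), (259, 71), (260, 69), (261, 76), (262, 71), (263, 74), (264, 71), (265, 76), (266, 73), (267, 71), (268, 66), (269, 74), (270, 70), (271, 68), (272, 74), (273, 
[... 685 characters left out ...]
0, 70), (271, 72), (272, 70), (273, 69), (274, 73), (275, 70), (276, 67), (277, 75), (278, 67), (279, 68), (280, 69), (281, 71), (282, 72), (283, 68), (284, 67), (285, 71), (286, 69), (287, 75), (288, 68), (289, 69), (290, 69), (291, 50), (292, 49), (293, 55), (294, 50), (295, 49), (296, 49), (297, 109), (298, 148), (299, 141), (300, 142), (301, 143), (302, 146), (303, 142)]
[(38, 46), (39, 41), (40, 63), (41, 143), (42, 150), (43, 147), (44, 77), (45, 47), (46, 73), (47, 77), (48, 79), (49, 79), (50, 76), (51, 78), (186, 66), (187, 72), (188, 76), (189, 75), (190, 74), (191, 73), (192, 65), (193, 78), (194, 131), (195, 146), (196, 145), (197, 86), (198, 36), (199, 50), (200, 42), (201, 45)]
```

```bash
python3 - <<'E'
from h import *
im=cv2.imread('pics/w2.png'); g=cv2.cvtColor(im,cv2.COLOR_BGR2GRAY)
T=105
# subpixel edges
def cross(a,i):  # crossing of T between i,i+1
    return i+(a[i]-T)/(a[i]-a[i+1])
def lin(rows,rng,axis):
    pts=[]
    for r in rows:
        a=(g[r] if axis==0 else g[:,r]).astype(float)
        for i in rng:
            if (a[i]-T)*(a[i+1]-T)<0:
                x=cross(a,i); pts.append((x,r) if axis==0 else (r,x)); break
    return np.array(pts)
L=lin(range(52,186),range(241,250),0); R_=lin(range(52,186),range(302,290,-1),0)
Tt=lin(range(254,290),range(42,48),1); B=lin(range(254,290),range(196,190,-1),1)
W={}
for k,p in dict(L=L,R=R_,T=Tt,B=B).items():
    P=wplane('w2',p,28); 
    vx,vy,x0,y0=cv2.fitLine(P.astype(np.float32),cv2.DIST_HUBER,0,.01,.01).ravel()
    W[k]=(np.array([vx,vy]),np.array([x0,y0])); print(k,len(P),np.degrees(np.arctan2(vy,vx))%180, np.round((x0,y0),1))
def isect(a,b):
    (d,p),(e,q)=W[a],W[b]; s=np.linalg.solve(np.c_[d,-e],q-p); return p+s[0]*d
C=np.array([isect('T','L'),isect('T','R'),isect('B','R'),isect('B','L')])
print(C.round(1),'ctr',C.mean(0).round(2),[np.linalg.norm(C[i]-C[i-1]).round(1) for i in range(4)])
E
```

```text
L 134 172.94379 [498.   49.1]
R 134 173.02963 [511.4 100.7]
T 36 82.89258 [431.2  82. ]
B 34 77.03401 [587.3  66.6]
[[428.2  57.8]
 [434.7 110.1]
 [592.9  90.7]
 [580.9  38.9]] ctr [509.18  74.35] [np.float32(153.9), np.float32(52.7), np.float32(159.3), np.float32(53.2)]
```

```bash
python3 - <<'E'
from h import *
im=cv2.imread('pics/w2.png'); g=cv2.cvtColor(im,cv2.COLOR_BGR2GRAY)
print(g[188:200,250:296:5].T)
B=[]
for u in range(252,292):
    a=g[:,u].astype(float)
    i=max(i for i in range(180,196) if a[i]<105 and a[i-1]<105 and a[i-2]<105) if False else next(i for i in range(186,197) if a[i+1]>105)
    B.append((u,i+(105-a[i])/(a[i+1]-a[i])))
P=wplane('w2',B,28); vx,vy,x0,y0=cv2.fitLine(P.astype(np.float32),cv2.DIST_HUBER,0,.01,.01).ravel()
print(np.degrees(np.arctan2(vy,vx))%180,x0,y0)
d=np.array([np.cos(np.radians(172.99)),np.sin(np.radians(172.99))])
e=np.array([-d[1],d[0]])
print('along: T',d@[431.2,82.],'B',d@[x0,y0],' across L',e@[498,49.1],'R',e@[511.4,100.7])
a=(d@[431.2,82.]+d@[x0,y0])/2;b=(e@[498,49.1]+e@[511.4,100.7])/2
print('ctr',a*d+b*e)
r=wrect('w1',(200,20,300,200),(3,130,90),(14,255,255),25)
E
```

```text
[[ 75  73  78  72  48  74 103 136 139 147 154 152]
 [ 75  77  72  77  53  67 109 138 140 121  35  48]
 [ 75  70  75  75  73  71 107 138 142 121  40  51]
 [ 70  78  74  75  68  72 107 138 143 120  43  53]
 [ 70  78  70  76  67  65 120 140 143  95  40  49]
 [ 76  66  76  79  66  72 130 147 144  96 116 149]
 [ 80  76  72  75  71  80 131 145 126 160 152 155]
 [ 74  77  77  75  45  79 133 149 146  92  36  41]
 [ 52  51  81  72  56  78 134 147 143  85  27  37]
 [ 48  49  45  51  57  74 131 148 140 140 141 143]]
83.380936 585.5897 66.59639
along: T -417.9692313237731 B -573.0847654277923  across L -109.5101725544785 R -162.35982614145067
ctr [508.41272497  74.44347692]
w1 ctr [ 510.6 -329.2] size [ 49.8 148.9] ang 21.15
```

```bash
cat >> h.py <<'E'
def favg(n=5,dt=0.02):
    F=[]
    for i in range(n):
        F.append(np.r_[bot.read_state()['contact_force'],bot.read_state()['moment']]); bot.pause(dt)
    return np.mean(F,0)
E
python3 - <<'E'
from h import *
q=quat(201.15); x,y=510.5,-328.8
bot.move_ptp([x,y,100],q); st(); print('F0',favg().round(2))
bot.line_to([x,y,40],150); st()
bot.line_to([x,y,10],60); bot.pause(.2); s=st()
c=np.array([x,y,9.5])+(np.array([x,y,10])-s['tcp_pos']); c[2]=min(max(c[2],7),12)
bot.line_to(c.tolist(),30); bot.pause(.2); st()
bot.move_gripper(40,20); st(); wsnap('w3')
E
```

```text
t 4.54 tcp [ 510.9  -328.53  100.2 ] F [-0.33 -0.67  0.42] M [ 0.03 -0.06 -0.07] w 87.49
F0 [ 0.1  -0.11  0.13  0.02 -0.02 -0.02]
t 5.17 tcp [ 511.06 -328.63   40.38] F [-0.25 -0.55  0.93] M [ 0.04 -0.09  0.05] w 87.24
t 6.03 tcp [ 510.77 -328.9    10.37] F [ 0.09  0.37 -0.21] M [-0.03 -0.01  0.02] w 87.37
t 6.47 tcp [ 510.23 -328.68    9.15] F [ 0.17 -0.68 -0.15] M [-0.01 -0.02 -0.  ] w 87.8
t 7.17 tcp [ 510.3  -328.77    9.17] F [ 0.61 -1.17  0.14] M [-0.12  0.01 -0.06] w 49.94
```

View pics/w3.png

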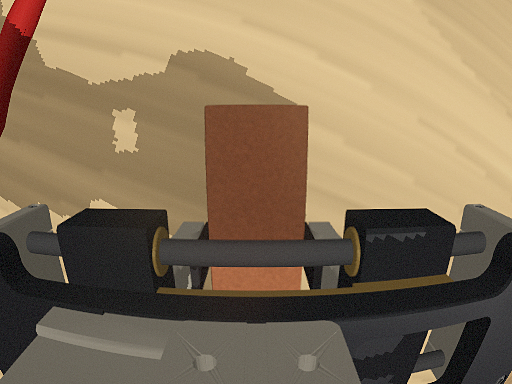

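The stone is held between the pads (width 49.9) and its camera-side end edge is at row 105. I'll use that edge to find the stone's centre along the tool, then lift and carry.

```bash
python3 - <<'E'
from h import *
im=cv2.imread('pics/w3.png'); 
hsv=cv2.cvtColor(im,cv2.COLOR_BGR2HSV)
m=cv2.inRange(hsv,(3,130,60),(14,255,255)); ys,xs=np.where(m[95:200,195:320]); print(xs.min()+195,xs.max()+195,ys.min()+95)
v=[next(v for v in range(95,130) if m[v,u]) for u in range(212,302,8)]; print(v)
P=wplane('w3',[(u,vv-.5) for u,vv in zip(range(212,302,8),v)],25.)
d=np.load('pics/w3.npz'); R=Rn.from_quat(d['q']).as_matrix()
Q=(np.c_[P,np.full(len(P),25.)]-d['p'])@R; print(Q.round(2)[:, :2].tolist())
P=wplane('w3',[(204.5,160),(308.5,160)],25.);print(((np.c_[P,[25,25]]-d['p'])@R).round(2))
# lift
q=quat(201.15); bot.line_to([510.5,-328.8,60],80); bot.pause(.2); print(favg().round(2)); bot.line_to([510.5,-328.8,120],150)
st()
E
```

```text
205 307 105
[105, 105, 105, 105, 105, 105, 105, 105, 105, 105, 105, 106]
[[74.42, -20.45], [74.33, -16.6], [74.25, -12.78], [74.19, -8.98], [74.16, -5.19], [74.14, -1.41], [74.15, 2.37], [74.17, 6.16], [74.22, 9.95], [74.28, 13.75], [74.37, 17.57], [74.0, 21.42]]
[[ 47.58 -24.55 -15.83]
 [ 47.65  26.09 -15.84]]
[ 0.29  0.23 -3.81  0.   -0.   -0.01]
t 8.84 tcp [ 510.12 -328.47  119.46] F [ 0.59 -0.29 -4.38] M [-0.   -0.02  0.01] w 49.91
```

```bash
python3 - <<'E'
from h import *
im=cv2.imread('pics/w3.png'); hsv=cv2.cvtColor(im,cv2.COLOR_BGR2HSV); m=cv2.inRange(hsv,(3,130,60),(14,255,255))
d=np.load('pics/w3.npz'); R=Rn.from_quat(d['q']).as_matrix()
for side in (0,1):
    pts=[]
    for v in range(112,198):
        xs=np.where(m[v,195:320])[0]+195; pts.append((xs.min()-.5 if side==0 else xs.max()+.5,v))
    P=wplane('w3',pts,25.); Q=((np.c_[P,np.full(len(P),25.)]-d['p'])@R)[:,:2].astype(np.float32)
    vx,vy,x0,y0=cv2.fitLine(Q,cv2.DIST_HUBER,0,.01,.01).ravel(); print(np.degrees(np.arctan(vy/vx)),x0,y0)
q=quat(173.0)
bot.move_ptp([499.5,4.2,110],q); st()
bot.line_to([499.5,4.2,55],120); bot.pause(.3); st(); print(favg(8).round(2)); wsnap('w4')
E
```

```text
0.07379058 47.948616 -24.21922
0.04323969 52.480743 25.166441
t 10.1 tcp [499.5    3.72 109.65] F [ 0.44 -0.6  -3.65] M [-0.04 -0.07 -0.02] w 50.0
t 11.01 tcp [499.86   4.32  55.62] F [ 0.18  0.65 -4.58] M [-0.05  0.03  0.  ] w 49.88
[-0.04  0.17 -3.9  -0.05 -0.   -0.  ]
```

View pics/w4.png

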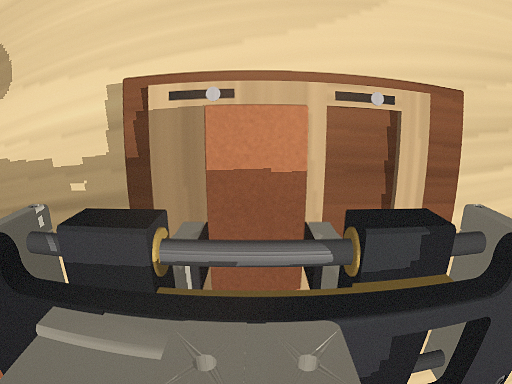

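The stone, in the jaws, is over the plain half, and the pocket is to its right (columns 327–398). Now I'll lower it with force feedback.

```bash
python3 - <<'E'
from h import *
x,y=499.5,4.2
bot.line_to([x,y,40.5],60); bot.pause(.2); f=favg(6); print(f.round(2)); st()
z=40.5
while z>34:
    z-=0.4; bot.line_to([x,y,z],10); f=favg(4); print(round(z,1),f[:3].round(2),f[3:].round(3))
    if f[2]>-1.5: break
s=st(); wsnap('w5')
E
```

```text
[ 0.05 -0.24 -3.78 -0.06 -0.03  0.01]
t 11.88 tcp [499.62   4.25  40.66] F [ 0.45 -0.11 -4.1 ] M [-0.04  0.01  0.03] w 49.54
40.1 [ 0.06 -0.17 -3.68] [-0.016 -0.014  0.009]
39.7 [ 0.23  0.05 -4.07] [-0.028 -0.025 -0.001]
39.3 [-0.22 -0.04 -3.9 ] [-0.053 -0.009  0.008]
38.9 [-0.17  0.09 -3.73] [-0.023 -0.03   0.038]
38.5 [-0.34  0.15 -4.16] [-0.017 -0.043 -0.013]
38.1 [ 0.56  0.06 -3.76] [-0.041 -0.003  0.015]
37.7 [ 0.38 -0.36 -3.89] [-0.019 -0.021  0.005]
37.3 [-0.13  0.27 -4.58] [-0.049 -0.015  0.021]
36.9 [-0.56  0.1  -2.69] [-0.022  0.088  0.026]
36.5 [-1.53  0.08  0.03] [ 0.011  0.436 -0.015]
t 15.05 tcp [499.57   4.22  36.66] F [-1.2  -0.25  0.27] M [0.03 0.4  0.  ] w 49.72
```

View pics/w5.png

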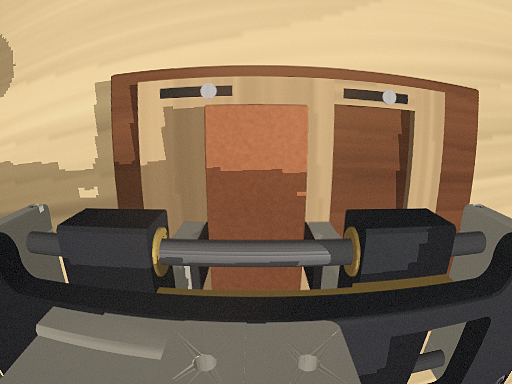

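```bash
python3 - <<'E'
from h import *
im=cv2.imread('pics/w5.png'); g=cv2.cvtColor(im,cv2.COLOR_BGR2GRAY); hsv=cv2.cvtColor(im,cv2.COLOR_BGR2HSV)
d=np.load('pics/w5.npz'); R=Rn.from_quat(d['q']).as_matrix()
def tl(pts,z):
    P=wplane('w5',pts,z); return ((np.c_[P,np.full(len(P),z)]-d['p'])@R)[:,:2]
def edge(u,lo,hi,T):
    a=g[:,u].astype(float); i=next(i for i in range(lo,hi) if a[i]>T and a[i+1]<=T); return i+(a[i]-T)/(a[i]-a[i+1])
print(g[100:112,220:300:16].T); print(g[100:112,340:400:10].T)
E_=[(u,edge(u,99,112,115)) for u in range(342,404,4)]
print('pocket end', tl(E_,28).round(2)[::3].tolist())
m=cv2.inRange(hsv,(3,120,60),(14,255,255))
S=[(u,next(v for v in range(97,130) if m[v,u] and m[v+2,u])-.5) for u in range(214,300,6)]
print('stone end', tl(S,53).round(2)[::3].tolist())
# pocket left/right edges along rows
for v in (120,140,160,180):
    a=g[v].astype(float); print(v,[int(x) for x in a[324:345]],[int(x) for x in a[400:420]])
E
```

```text
[[172 173 176 176 137 116 128 133 136 139 136 139]
 [179 178 182 185 121 124 131 133 132 133 129 131]
 [166 164 169 162  92 122 135 134 131 133 133 133]
 [167 167 171 170 121 132 140 136 139 135 133 133]
 [170 171 168 180 116 126 137 139 136 138 136 137]]
[[175 179 181 184 141  87 100 100  97 103  97 102]
 [174 174 176 181 193  60  65 100  98  98 100 101]
 [168 177 176 177 184 179  59  81  95  95 101  99]
 [115 174 178 178 180 188 151  81 100  95  92  97]
 [ 39 124 177 182 178 181 186 123  87  92  92  96]
 [188 188 188 190 186 173 181 191 109  88  92  97]]
pocket end [[77.06, 49.01], [77.15, 56.32], [77.3, 63.83], [77.33, 71.58], [77.26, 79.6], [77.16, 87.94]]
stone end [[74.45, -19.87], [74.27, -11.29], [74.68, -2.8], [74.71, 5.68], [74.36, 14.2]]
120 [179, 179, 180, 178, 177, 176, 178, 176, 178, 178, 103, 96, 96, 101, 101, 102, 98, 101, 96, 99, 96] [99, 60, 55, 59, 66, 64, 63, 65, 65, 64, 79, 79, 80, 72, 103, 185, 175, 171, 173, 173]
140 [177, 178, 180, 176, 172, 176, 176, 177, 180, 159, 83, 90, 91, 96, 97, 95, 92, 91, 95, 95, 96] [57, 54, 52, 56, 56, 61, 59, 54, 49, 80, 84, 75, 75, 124, 180, 172, 176, 173, 178, 175]
160 [176, 175, 177, 177, 177, 176, 175, 181, 151, 94, 87, 85, 92, 86, 84, 91, 90, 92, 87, 88, 90] [52, 52, 55, 54, 49, 54, 48, 50, 85, 82, 76, 65, 175, 176, 174, 176, 176, 177, 176, 178]
180 [175, 177, 176, 175, 176, 174, 181, 163, 97, 80, 81, 89, 84, 85, 86, 85, 84, 84, 73, 82, 86] [58, 43, 52, 55, 57, 56, 91, 79, 80, 71, 137, 183, 176, 177, 176, 177, 177, 179, 178, 174]
```

Along x the stone end is at 74.5 and the pocket end at 77.2, a gap of 2.7 mm against an ideal 2.5, and the angles agree. Next is the slide distance.

```bash
python3 - <<'E'
from h import *
im=cv2.imread('pics/w5.png'); g=cv2.cvtColor(im,cv2.COLOR_BGR2GRAY).astype(float); hsv=cv2.cvtColor(im,cv2.COLOR_BGR2HSV)
d=np.load('pics/w5.npz'); R=Rn.from_quat(d['q']).as_matrix()
def tl(pts,z):
    P=wplane('w5',pts,z); return ((np.c_[P,np.full(len(P),z)]-d['p'])@R)[:,:2].astype(np.float32)
T=130
def cr(a,r):
    i=next(i for i in r if (a[i]-T)*(a[i+1]-T)<=0 and a[i]!=a[i+1]); return i+(a[i]-T)/(a[i]-a[i+1])
L=[(cr(g[v],range(325,340)),v) for v in range(115,190)]; Rr=[(cr(g[v],range(419,400,-1)),v) for v in range(115,190)]
m=cv2.inRange(hsv,(3,110,40),(14,255,255))
sl=[];sr=[]
for v in range(112,160):
    xs=np.where(m[v,200:315])[0]+200; sl.append((xs.min()-.5,v)); sr.append((xs.max()+.5,v))
for n,p,z in(('L',L,28),('R',Rr,28),('sl',sl,53),('sr',sr,53)):
    vx,vy,x0,y0=cv2.fitLine(tl(p,z),cv2.DIST_HUBER,0,.01,.01).ravel(); print(n,'slope deg',np.degrees(np.arctan(vy/vx)).round(3),'y at x=0,40',(y0-vy/vx*x0).round(2),(y0+vy/vx*(40-x0)).round(2))
E
```

```text
L slope deg 0.004 y at x=0,40 44.23 44.23
R slope deg -0.074 y at x=0,40 97.04 96.99
sl slope deg 1.135 y at x=0,40 -25.83 -25.04
sr slope deg -1.169 y at x=0,40 25.97 25.15
```

```bash
python3 - <<'E'
from h import *
x,y=499.5,4.2
bot.move_gripper(53,8); bot.pause(.1); st()
bot.line_to([x,y,39],20); bot.pause(.1); print(favg(5).round(2)); st()
bot.move_gripper(40,8); bot.pause(.1); print(favg(5).round(2)); st()
# slide
e=np.array([np.sin(np.radians(173)),-np.cos(np.radians(173))])
for k in (10,25,40,50,58,64):
    p=np.array([x,y])+e*k; bot.line_to([p[0],p[1],38.8],40); f=favg(3); s=bot.read_state()
    print(k,round(s['t'],2),((s['tcp_pos'][:2]-[x,y])@e).round(2),s['tcp_pos'][2].round(2),f.round(2),round(s['width'],2))
    if np.abs(f[:3]).max()>9: print('stop'); break
wsnap('w6')
E
```

```text
t 15.53 tcp [499.63   4.21  36.53] F [0.62 0.14 0.16] M [-0.06 -0.06 -0.06] w 53.18
[ 0.16  0.13  0.26 -0.05 -0.04  0.01]
t 15.98 tcp [499.48   4.18  39.  ] F [-0.17 -0.29 -0.43] M [-0.04 -0.09  0.08] w 52.74
[ 0.12 -0.23  0.25  0.03  0.01  0.  ]
t 16.41 tcp [499.45   4.2   38.96] F [ 0.39  0.98 -0.12] M [-0.01  0.03  0.01] w 50.27
10 16.86 10.44 38.79 [-1.62  1.11  1.1   0.33  0.59 -0.07] 50.01
25 17.43 25.66 38.84 [-1.91  2.14  1.43  0.76  0.51 -0.03] 50.34
40 18.01 40.62 38.81 [-1.45  1.71  2.18  0.57  0.56 -0.01] 50.1
50 18.46 50.38 38.81 [-1.39  1.28  1.63  0.17  0.54 -0.06] 49.98
58 18.86 58.3 38.78 [-1.55  0.06  2.07 -0.02  0.51 -0.11] 50.1
64 19.21 64.23 38.8 [-1.7   0.04  2.03 -0.14  0.58 -0.12] 49.9
```

View pics/w6.png

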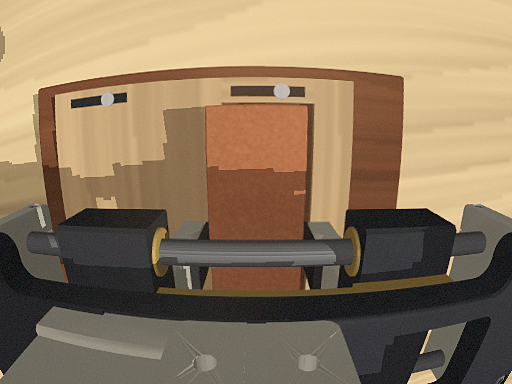

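```bash
python3 - <<'E'
from h import *
x,y=499.5,4.2
e=np.array([np.sin(np.radians(173)),-np.cos(np.radians(173))])
for k in (66,67.5,68.5,69.2,69.8,70.4,71.0):
    p=np.array([x,y])+e*k; bot.line_to([p[0],p[1],38.8],20); f=favg(5); s=bot.read_state()
    print(k,round(s['t'],2),((s['tcp_pos'][:2]-[x,y])@e).round(2),s['tcp_pos'][2].round(2),f.round(2),'lat',(f[:2]@e).round(2),round(s['width'],2))
    if np.abs(f[:3]).max()>9 or f[2]<-1.0: print('stop'); break
E
```

```text
66 19.59 65.9 38.77 [-1.04 -1.3   1.85 -0.87  0.44 -0.04] lat -1.42 49.93
67.5 19.93 67.37 38.77 [-1.12 -2.75  1.67 -1.35  0.38 -0.01] lat -2.87 49.99
68.5 20.26 68.49 38.77 [-0.82 -2.83  1.1  -1.41  0.3  -0.01] lat -2.91 49.61
69.2 20.59 69.6 38.53 [-0.01 -0.24 -4.26 -0.04 -0.01  0.02] lat -0.24 49.73
stop
```

The board's support vanished at 69.6 mm (Fz −4.3, the stone's weight), so the stone is over the opening. I'll centre it 0.9 mm further and lower it with force checks.

```bash
python3 - <<'E'
from h import *
x,y=499.5,4.2
e=np.array([np.sin(np.radians(173)),-np.cos(np.radians(173))])
k=70.4
p=np.array([x,y])+e*k
z=38.8
def go(z,v):
    bot.line_to([p[0],p[1],z],v); f=favg(4); s=bot.read_state()
    print(round(z,2),round(s['t'],2),((s['tcp_pos'][:2]-[x,y])@e).round(2),s['tcp_pos'][2].round(2),f.round(2),'lat',(f[:2]@e).round(2),round(s['width'],2)); return f
f=go(z,10)
while z>31.6:
    z-=0.6 if z>34 else 0.4; f=go(z,15)
    if f[2]>-2.5 or np.hypot(f[0],f[1])>3: print('stop'); break
E
```

```text
38.8 20.93 70.48 38.76 [ 0.16 -0.05 -4.06 -0.04  0.   -0.  ] lat -0.03 49.87
38.2 21.24 70.38 38.18 [ 0.27  0.12 -3.83 -0.06 -0.03  0.03] lat 0.15 50.12
37.6 21.56 70.4 37.59 [ 0.07  0.26 -3.81 -0.02 -0.01  0.  ] lat 0.27 49.76
37.0 21.88 70.42 36.99 [ 0.13  0.11 -4.01 -0.04 -0.03 -0.  ] lat 0.12 49.92
36.4 22.19 70.39 36.39 [ 0.19 -0.08 -4.31 -0.04 -0.02 -0.04] lat -0.05 49.98
35.8 22.51 70.39 35.78 [ 0.24 -0.05 -3.67 -0.02 -0.01  0.01] lat -0.02 49.96
35.2 22.82 70.38 35.18 [-0.24 -0.04 -3.41 -0.04 -0.03 -0.  ] lat -0.06 49.79
34.6 23.14 70.4 34.58 [-0.06 -0.12 -3.98 -0.05 -0.02 -0.01] lat -0.13 50.17
34.0 23.46 70.38 33.96 [-0.28  0.06 -3.99 -0.04 -0.01  0.  ] lat 0.03 49.87
33.6 23.77 70.41 33.6 [ 0.14  0.07 -3.6  -0.06 -0.04 -0.01] lat 0.09 50.33
33.2 24.09 70.44 33.27 [-0.16 -0.45 -2.68 -0.04  0.05  0.  ] lat -0.46 49.61
32.8 24.41 70.45 32.98 [-0.81  0.29  0.17 -0.03  0.4  -0.03] lat 0.19 49.92
stop
```

```bash
python3 - <<'E'
from h import *
bot.move_gripper(54); bot.pause(.2); s=st()
bot.move_gripper(75)
x,y=499.5,4.2
e=np.array([np.sin(np.radians(173)),-np.cos(np.radians(173))])
p=np.array([x,y])+e*70.4
bot.line_to([p[0],p[1],90],80)
h=173; d=np.array([np.cos(np.radians(h)),np.sin(np.radians(h))]); p2=p-70*d
bot.move_ptp([p2[0],p2[1],170],quat(173)); bot.pause(.3); st(); wsnap('w7')
cv2.imwrite('pics/side7.png',bot.camera('side')[:,:,::-1])
im=cv2.imread('pics/side7.png')[120:280,140:370]; cv2.imwrite('pics/side7c.png',cv2.resize(im,None,fx=3.3,fy=3.3,interpolation=cv2.INTER_CUBIC))
wrect('w7',(225,25,320,200),(3,130,60),(14,255,255),47)
E
```

```text
t 24.96 tcp [508.13  74.07  32.81] F [-0.42 -0.08 -0.84] M [-0.08 -0.02  0.02] w 53.78
t 27.25 tcp [576.82  65.5  169.3 ] F [-0.76 -0.86 -0.11] M [-0.02  0.   -0.03] w 74.97
w7 ctr [508.8  74.1] size [ 50.  149.4] ang 172.76
```

View pics/w7.png

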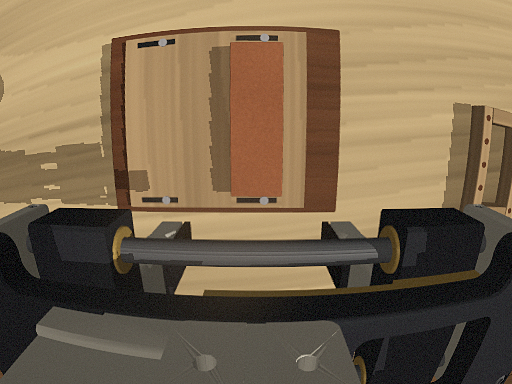

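View pics/side7c.png

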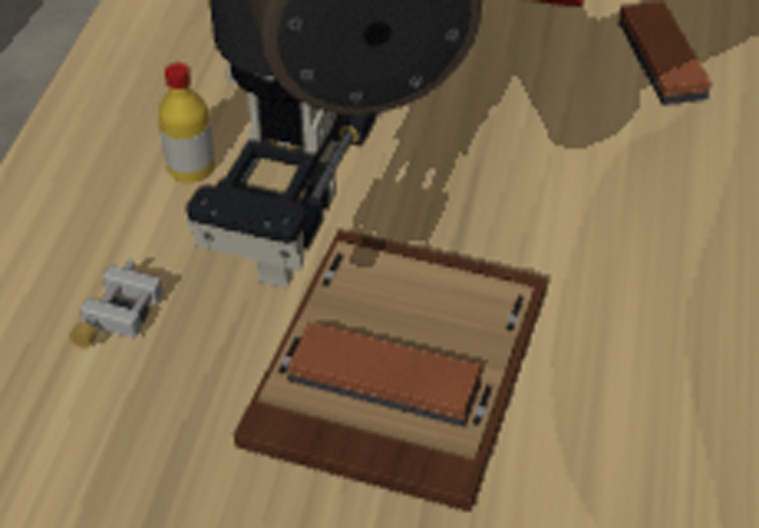

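The stone sits in the pocket: wrist view columns 231–283, rows 41–196, and in the side view its dark lower half is mostly sunk below the plate. The bottle and guide haven't moved. I'll hand it in.

```bash
python3 -c "
from plant import bot
print(bot.read_state()['t']); print(bot.close_job())"
```

```text
27.35
the job is handed in; nothing more can be done
None
```

The stone is lying in the pocket, released, and the job was handed in at 27.4 s.

**What I did:** I picked the leftmost of the three look-alike stones and laid it on the plain half of the board. I opened the jaws briefly so it could settle flat, re-gripped it at 8 N and slid it sideways. It pressed down by about 2 N plus its own weight, with side forces under 3 N. The board stopped supporting it at 69.6 mm. I centred it at 70.4 mm, lowered it about 6 mm with no side contact until it touched the floor, and let go.

**Last checks:**
- **Position:** the wrist camera puts the stone's centre at (508.8, 74.1), against (508.4, 74.4) for the pocket measured earlier. The angles are 172.8° and 173.0°.
- **Seating:** the size seen at the expected top height and the lowering depth both fit the stone sitting flat on the floor.
- **Bystanders:** the oil bottle and honing guide showed no sign of having moved. The toy frame was only partly in view and the chisel mostly hidden, so I did not re-measure them, but nothing went near either.

**Disagreements and small faults:**
- The first top and side camera fixes of the stone differed by about 6 mm, so I used the wrist camera instead.
- The stone touched down slightly tilted along its length, with its near end first. The re-grip cleared that, but a smaller tilt load (about 0.5 N m) showed again while sliding and was gone once the stone was over the pocket. A similar load (0.4 N m) showed as it touched the floor, just before I let go.

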